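# Shut off the air manifold and take out its port plug

## Task

Shut off the air first: swing the valve lever at the left end of the manifold, which points towards you, out to the left through its quarter turn, to the stop. Then unscrew the big hexagonal plug from the port at the front, a part turn at a time until its thread lets go, draw it out, and set it down (not dropped) in the open aluminium parts tray. Leave the other loose things on the table where they lie.

Things in the scene. Friction and masses are not known exactly. Their poses are not given: they have to be found in the camera images.
- manifold: Fixed compressed-air manifold: aluminium block 50 x 150 x 50 mm (x, y, z) centred 120 mm above the table, on a dark base plate 110 x 150 x 8 mm. Origin: centre of the plate's underside, on the table. z up; -x is the front (port, facing the robot), +y the left end (brass valve). On it a 36 mm gauge at y = -55, top 190 mm high; a small fixed brass screw at the front, y = +45 (leave it).
- port_mouth (a point): Centre of the open end of the steel neck (44 mm diameter) that stands 40 mm out of the manifold's front face; at (-65, -30, 120) mm in the manifold's frame, axes of the manifold. The port is horizontal and opens to -x.
- plug: Loose steel plug, about 150 g, screwed into the port; axis along its x, head to -x. Origin on the axis at two thread lugs (29 mm over their ends, along its z). From the origin towards -x: shank 19 mm thick to 19 mm, flange 34 mm thick from 19 to 23, hexagonal head 27 mm across flats from 23 to 45; the shank also goes 12 mm to +x. Fully home the origin is 18 mm behind the port mouth.
- plug_head (a point): Middle of the hexagonal head, on the axis, 34 mm from the plug's origin; axes of the plug. One pair of flats is square to the plug's z (at the start up and down), the others at 60 degrees to it: at the start a gripper leaning 30 degrees left or right about the axis closes on flats. About 1 mm of play. Space beside and above the head is free once the lever is shut.
- port_thread (a point): Same point as port_mouth, about the thread: right-hand, coarse, lead 24 mm a turn. Turned anticlockwise as the robot sees it the plug comes out 4 mm every 60 degrees, turns easily, stays where left, and lets go after about 130 degrees (150 with slack), some 9 mm out. Then it draws straight out towards the robot and is clear of the neck 31 mm from home.
- valve_lever (a joint): Quarter-turn lever of the valve at the manifold's left end, swinging level: 0 = open, lever along the manifold's -x, towards the robot; it grows as the lever swings to the left; 1.57 = shut, at the stop, lever along the manifold's +y. Hinge friction 0.06 N m (1 N at the grip); stays where it is left. Starts between 0 and 0.35.
- valve_axis (a point): Point on the lever's hinge axis, at the height of the lever, (0, 100, 170) mm in the manifold's frame; axes of the manifold.
- lever_grip (a point): Middle of the lever's black grip, 60 mm from the hinge axis. The grip is 17 mm wide, spans 162 to 176 mm above the table and 28 to 84 mm from the hinge axis; its -x points out along the lever. Below it is open space (the valve body, within 35 mm of the hinge axis, tops at 138 mm).
- parts_tray: Fixed open tray of bare aluminium, 130 x 130 x 25 mm (x, y, z) outside, walls and floor 3 mm. Origin: centre of its underside, on the table. It stands left or right of the front of the table.
- tape_roll: Loose bystander: black roll of tape, 92 mm across, 48 mm high. Origin: centre of its underside.
- driver_black: Loose bystander: screwdriver lying flat, 33 x 211 x 35 mm, along its y. Origin: centre of its underside.
- file: Loose bystander: file with a wooden handle lying flat, 27 x 262 x 35 mm, along its y. Origin: centre of its underside.
- marker: Loose bystander: felt marker lying flat, 14 x 140 x 14 mm, along its y. Origin: centre of its underside.
- white_tape: Loose bystander: roll of masking tape lying flat, 75 mm across, 19 mm high. Origin: centre of its underside.
- blue_cutters: Loose bystander: diagonal cutters lying flat, 181 x 58 x 12 mm, along its x. Origin: centre of its underside.
Mind the look-alikes: they are no part of the job. There is more than one size of the plug; the job needs the larger.

How it is judged:
By the outcome, as a careful person would: the job done as asked, in the order asked, and still so for the second after the job is handed in, with the robot touching nothing.
It also fails if it takes over 72 s, if anything falls off the work surface, if the arm or the gripper's body presses on something with over 40 N, if the wrist force passes 120 N, or if a joint passes its speed limit or range.

## Robot

A 7-joint arm with a two-finger parallel gripper is mounted at the origin on a cart in front of the work surface, level with it; the furniture and walls round the work are solid. World frame = base frame: x ahead of the robot, y to its left, z up, the work surface at z = 0. Lengths are in mm, angles in rad, forces in N, time in s.
With the tool pointing down it reaches from about 425 to 825 mm from the base axis. Payload 3.6 kg.
Tool frame: the origin (TCP) lies midway between the tips of the shut fingers; the grasp point (between the pads) lies 19 mm behind it; z points along the fingers, y is the line along which they close (so a half turn about z gives the same grasp; the last joint's range is limited). The gripper opens to 85 mm and grips with 20 to 120 N. Pads are 22 mm wide; open, the fingers measure 114 mm over their backs; the gripper's body (76 mm by 85 mm) begins 54 mm behind the grasp point. The pads swing forward as they close: fully open they stand 13 mm farther back than shut.
Start: joints at [1.149, 0.615, -0.013, 1.423, 0.008, 1.103, -0.04], TCP at [250.614, -599.713, 231.297] pointing down, gripper open.
Joint ranges: [-3.12, 3.12], [-0.3, 2.06], [-1.34, 1.32], [0.26, 2.42], [-1.36, 4.5], [0.01, 1.98], [-2.84, 2.84]. Speed limits (rad/s): [2.79, 2.79, 3.14, 3.14, 3.14, 3.14, 3.14].

## Interface

Orientations are given as a rotation vector (axis times angle).
In Python, from workcell import bot, viewer, hand_in gives the robot as it stands.
- The arm moves only by the tool apply_moves, never from a script. Its argument "increments" is one flat list of numbers, 7 for each row, row after row: the finger opening in mm, from 0 to 85.4, then the shift along the tool's x, y, z in mm, then the turn, a rotation vector about the tool's x, y, z in rad. A call has 1 to 8 rows; each row shifts and turns the commanded pose from where the row before left it, along the tool's axes as they then stand; what a row does not reach is not made up. A row lasts 1/12 s, in which the tool goes at most 41.7 mm and 7.16 degrees, less where a joint would pass 70% of its speed; a pose out of reach is approached as far as the arm can. A call with a gripper value outside its range is refused whole. The fingers move at their own pace and stop on an object; the grip force is fixed at half the most. Time passes only in rows, so rows that do not move let the fingers close. It gives the time, the measured TCP pose, the force, the opening and the grip force at its end, in the units of the state.
- bot.state(): the state, without advancing time (a new reading comes with each control period).
- viewer.camera(name): name is "side" or "top"; returns a dict with "frame" (420x560x3 uint8, red, green, blue), "depth" (420x560 float32, mm along the optical axis (not along the pixel's ray), 0 where there is no reading), "fx", "fy", "cx", "cy" (pixels), "R" (3x3) and "t" (3): a world point X has camera coordinates R X + t. Camera axes: x right, y down, z forward; pixel columns grow to the right and rows downward; lengths in mm; the calibration is good to about 2 mm. A picture is of the moment at which its call begins.
- hand_in(): hands the job in; it is judged then, once.
The state is a dict: "clock": time; "qpos": joint angles; "joint_velocities": joint speeds; "joint_efforts": joint torques, N m; "ee_pos": TCP position; "tcp_rot": TCP orientation; "wrist_force": force on the tool from outside, world axes, zero at the start; "ft_torque": the same for the moment, N m; "gripper_width": opening from 0.0 (shut) to 1.0 (fully open); "gripper_force": force on a finger pad.
Only numpy, scipy, OpenCV 4.12 (cv2) and the standard library are available. Lean on these libraries where they do the work, as an engineer would, in place of code of your own. Each camera call takes 0.05 s, during which the arm holds its last target. There are 200 camera calls.

## Working session

There is one attempt and no reset: what is moved stays moved. The work goes in short steps, Python scripts to look and compute and a tool call to move; the robot and the scene stay as the last step left them, time stands still between calls to the robot, and variables do not carry over. Pictures are saved under pics/ and viewed, at most 10 in all, crops included, and the job is handed in when it is done.

Besides the shell and the picture viewer there is one more tool, called after "Emit:" as name(argument=value, ...) on one line, values as JSON. apply_moves: Moves the arm, as the interface text tells. Its arguments: {"type":"object","properties":{"increments":{"type":"array","items":{"type":"number"}}},"required":["increments"]}

```bash
mkdir -p pics; ls
cat > h.py <<'E'
import numpy as np,cv2
from workcell import bot,viewer,hand_in
from scipy.spatial.transform import Rotation as Ro
def grab(n):
    c=viewer.camera(n); np.savez(''+n+'.npz',**c); return c
def load(n): return np.load(''+n+'.npz')
def pt(c,u,v,d=None):
    if d is None: d=np.median(c['depth'][int(v)-1:int(v)+2,int(u)-1:int(u)+2])
    p=np.array([(u-c['cx'])/c['fx']*d,(v-c['cy'])/c['fy']*d,d]); return c['R'].T@(p-c['t'])
def px(c,X):
    p=c['R']@np.array(X)+c['t']; return [c['fx']*p[0]/p[2]+c['cx'],c['fy']*p[1]/p[2]+c['cy']]
E
python3 - <<'E'
from h import *
for n in ('side','top'):
    c=grab(n); cv2.imwrite(f'pics/{n}0.png',cv2.cvtColor(c['frame'],cv2.COLOR_RGB2BGR)); print(n,c['fx'],c['R'],c['t'])
s=bot.state(); print(s['ee_pos'],s['tcp_rot'],s['clock'])
E
```

```text
pics
side 451.2698210391217 [[ 9.65528186e-01 -2.60296929e-01 -9.11822902e-04]
 [-1.66440332e-01 -6.14681870e-01 -7.71014795e-01]
 [ 2.00132302e-01  7.44588281e-01 -6.36816578e-01]] [-514.38939043  214.04931286  956.69327221]
top 495.70434415955225 [[-0.0548239  -0.99848293  0.00511633]
 [-0.97626467  0.05252731 -0.21011468]
 [ 0.20952717 -0.0165142  -0.97766336]] [  40.84048127  571.72469436 1267.40472076]
[ 250.35023842 -599.10530924  230.23464446] [-3.07801423e+00 -6.17293148e-01  7.52312627e-04] 0.1
```

View pics/side0.png

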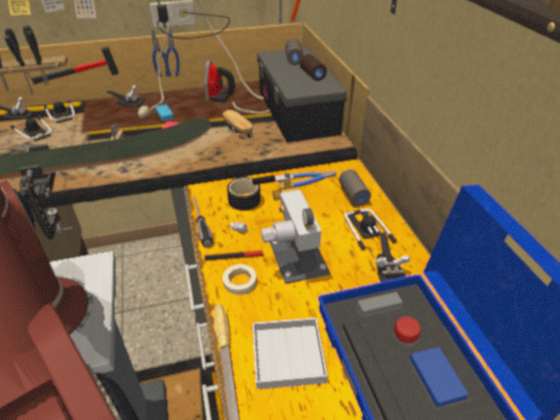

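View pics/top0.png

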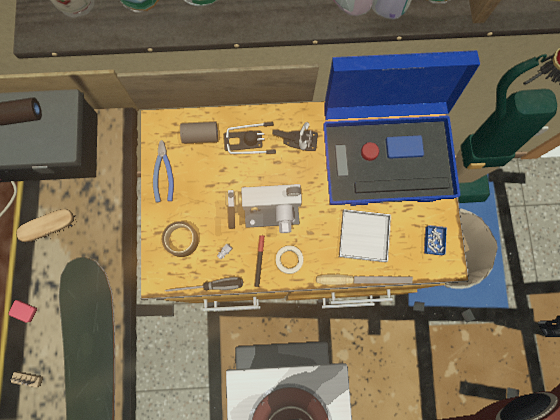

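Side view: manifold at (300,235), plug/port at (270,232), tray (290,350). Top view: block (270,200), lever (232,210), port and plug (285,222), tray (365,235), small look-alike plug loose at (225,250).

Run:
```python
from h import *
def cloud(c):
    v,u=np.mgrid[0:420,0:560]; d=c['depth']; P=np.stack([(u-c['cx'])/c['fx']*d,(v-c['cy'])/c['fy']*d,d],-1)
    return (P-c['t'])@c['R']
c=load('top');W=cloud(c)
for n,x0,y0,x1,y1 in (('top',215,175,315,250),('side',220,180,340,290)):
    k=load(n); im=cv2.cvtColor(k['frame'][y0:y1,x0:x1],cv2.COLOR_RGB2BGR); f=8 if n=='top' else 5
    cv2.imwrite(f'pics/{n}c.png',cv2.resize(im,None,fx=f,fy=f,interpolation=cv2.INTER_CUBIC))
def rect(lo,hi,u0,v0,u1,v1):
    p=W[v0:v1,u0:u1].reshape(-1,3); p=p[(p[:,2]>lo)&(p[:,2]<hi)]
    return p
p=rect(140,150,215,175,315,250); print('block',len(p),p.mean(0),cv2.minAreaRect(p[:,:2].astype(np.float32)))
p=rect(165,182,215,175,242,250); print('lever',len(p),p.mean(0),cv2.minAreaRect(p[:,:2].astype(np.float32)))
p=rect(186,194,285,175,310,220); print('gauge',len(p),p.mean(0),cv2.minAreaRect(p[:,:2].astype(np.float32)))
p=rect(110,140,265,200,310,240); print('port',len(p),p.mean(0),cv2.minAreaRect(p[:,:2].astype(np.float32)))
p=rect(15,30,330,200,395,270); print('tray',len(p),p.mean(0),cv2.minAreaRect(p[:,:2].astype(np.float32)))
print('table',pt(c,180,270), 'heights lever row')
for v in range(184,234,4): print(v,[int(W[v,u,2]) for u in range(224,304,4)])
```

```text
block 1128 [572.83513327  21.90517528 144.94320313] ((559.51806640625, 37.259037017822266), (190.7083282470703, 90.7748031616211), 89.77527618408203)
lever 249 [539.93587472 116.9229374  174.57827665] ((542.7911376953125, 116.47503662109375), (15.132657051086426, 95.3904037475586), 88.45856475830078)
gauge 59 [578.69204579 -37.99647297 189.31649999] ((578.8966064453125, -37.96055603027344), (16.637208938598633, 24.568443298339844), 6.803006172180176)
port 361 [522.58295951 -12.06310548 130.6780581 ] ((520.788818359375, -11.774707794189453), (70.10209655761719, 90.21835327148438), 0.056612562388181686)
tray 347 [ 496.72532956 -235.25444674   23.4004459 ] ((503.1270446777344, -221.85858154296875), (173.17478942871094, 168.4390869140625), 80.51591491699219)
table [415.6554265  273.49103855   0.706548  ] heights lever row
184 [-2, 0, 0, 0, 0, 0, 1, -3, -1, -2, 0, 0, 0, 0, 0, 0, 147, 142, 146, 1]
188 [3, 5, -1, 1, -1, 144, 1359, 145, 144, 144, 144, 149, 146, 146, 146, 144, 187, 187, 187, 178]
192 [5, 168, 170, 137, 0, 147, 145, 148, 146, 143, 146, 142, 146, 146, 144, 145, 183, 186, 192, 1
[... 188 characters left out ...]
5, 143, 147, 146, 145]
204 [-1, 171, 168, 138, 4, 148, 140, 146, 148, 144, 142, 142, 145, 146, 139, 143, 134, 131, 130, 124]
208 [-1, 179, 176, 128, -2, 121, 113, 131, 128, 106, 99, 96, 12, 131, 145, 141, 139, 29, 9, 0]
212 [2, 179, 175, 120, 5, -2, 6, 11, 6, 5, 6, 5, 7, 129, 142, 143, 137, 124, 11, -2]
216 [0, 178, 185, 0, -3, 1, 12, 9, 9, 6, 9, 11, 7, 127, 141, 141, 142, 132, 6, 4]
220 [3, 174, 174, 3, 6, 0, 7, 16, 7, 9, 6, 12, 7, 126, 135, 129, 114, 121, 6, 4]
224 [0, 172, 175, 0, -1, 0, 10, 15, 11, 3, 13, 7, 12, 9, 129, 131, 132, 8, -2, -4]
228 [0, 0, 166, 0, -1, -1, 1, 0, -5, 1, 4, 3, 0, 0, 129, 134, 133, 0, -1, 4]
232 [2, 2, 0, 2, 0, 4, 0, 1, 4, -1, 0, 6, 0, 1, 114, 116, 112, -5, 0, 0]
```

View pics/topc.png

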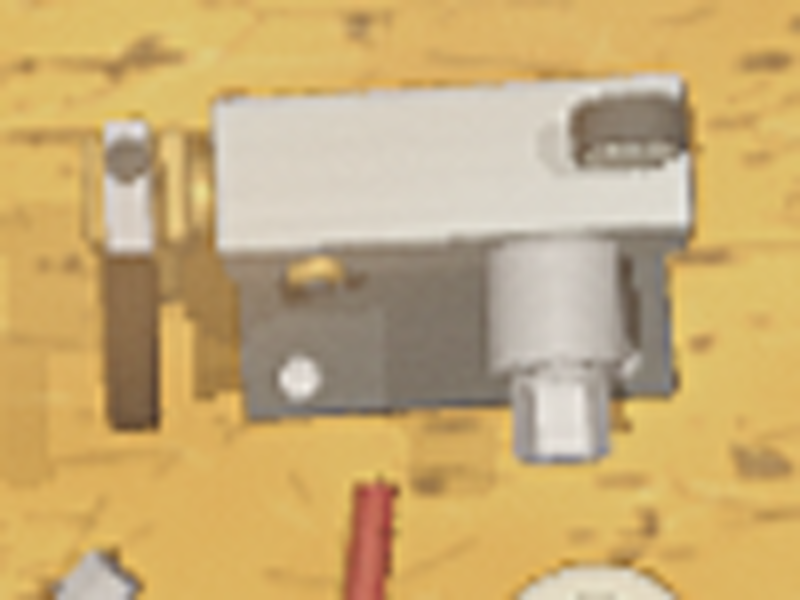

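View pics/sidec.png

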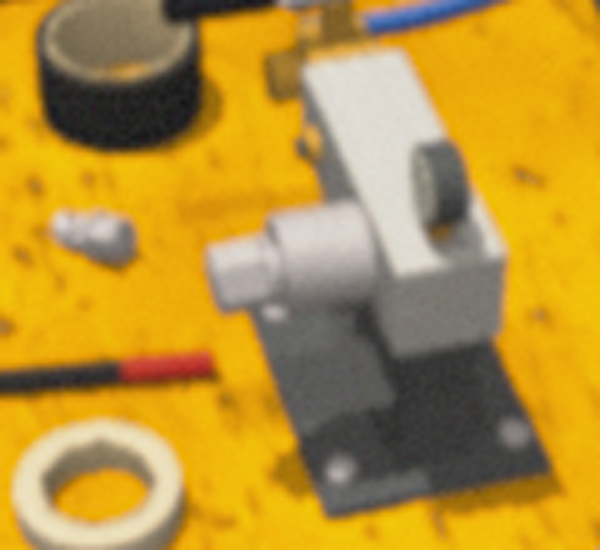

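The crops show the lever's hinge at topc (127,158) and tip at (132,428), the block corners, and the hex head (27 mm AF) in the steel neck at topc (560,415). The only plug candidates are this one, the small loose one at top (225,250), and the fixed brass screw at topc (315,275). I choose the one in the port.

```bash
cat >> h.py <<'E'
def ptz(c,u,v,z):
    o=-c['R'].T@c['t']; d=c['R'].T@np.array([(u-c['cx'])/c['fx'],(v-c['cy'])/c['fy'],1]); return o+d*(z-o[2])/d[2]
E
python3 - <<'E'
from h import *
c=load('top'); s=load('side')
T=lambda x,y,z: ptz(c,(x+.5)/8-.5+215,(y+.5)/8-.5+175,z)
S=lambda x,y,z: ptz(s,(x+.5)/5-.5+220,(y+.5)/5-.5+180,z)
np.set_printoptions(precision=1,suppress=True)
q=[T(216,100,145),T(682,77,145),T(691,228,145),T(218,248,145)]
print(np.array(q)); print(np.mean(q,0))
qs=[S(305,65,145),S(405,52,145),S(503,250,145),S(398,272,145)]
print('side',np.array(qs),np.mean(qs,0))
print('plate top front', T(248,418,8),T(672,393,8))
print('side plate R',S(328,515,8),S(550,470,8))
print('lever hinge',T(127,158,176),'tip',T(107,430,176),T(157,428,176),'start',T(104,250,176),T(155,250,176))
print('neck ', T(490,300,120),T(622,300,120),'head end',T(517,455,120),T(605,455,120),'head top',T(528,375,133.5),T(530,455,133.5),T(593,455,133.5))
# tray corners crop
im=c['frame'][195:275,325:405]; cv2.imwrite('pics/tray.png',cv2.cvtColor(cv2.resize(im,None,fx=7,fy=7,interpolation=cv2.INTER_CUBIC),cv2.COLOR_RGB2BGR))
E
```

```text
[[602.5  89.7 145. ]
 [602.1 -57.5 145. ]
 [553.3 -57.1 145. ]
 [554.8  91.1 145. ]]
[578.2  16.5 145. ]
side [[554.8  88.5 145. ]
 [602.2  86.  145. ]
 [601.5 -56.8 145. ]
 [555.2 -58.4 145. ]] [578.4  14.8 145. ]
plate top front [523.7  89.9   8. ] [524.6 -56.7   8. ]
side plate R [524.9 -61.7   8. ] [630.1 -62.    8. ]
lever hinge [577.8 116.2 176. ] tip [493.9 125.3 176. ] [493.7 110.2 176. ] start [549.4 124.3 176. ] [548.6 108.7 176. ]
neck  [538.6   6.5 120. ] [536.4 -35.5 120. ] head end [488.4   0.8 120. ] [486.9 -27.  120. ] head top [511.4  -3.8 133.5] [486.   -2.9 133.5] [485.  -22.6 133.5]
```

View pics/tray.png

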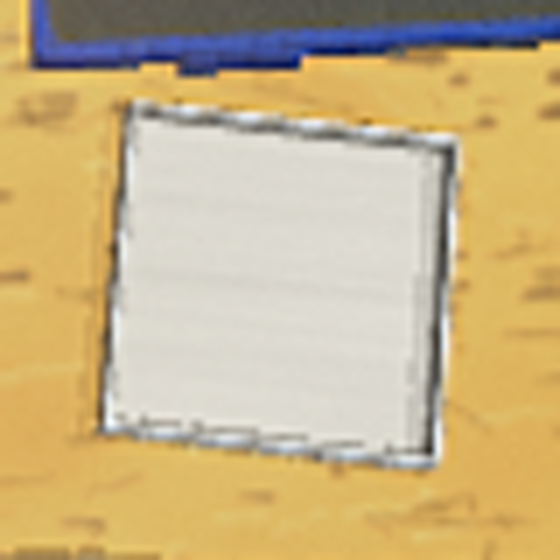

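Emit:
apply_moves(increments=[0,0,0,0,0,0,-0.1175,0,0,0,0,0,0,-0.1175,0,0,0,0,0,0,-0.1175,0,0,0,0,0,0,-0.1175,0,0,0,0,0,0,-0.1175,0,0,0,0,0,0,-0.1175,0,0,0,0,0,0,-0.1175,0,0,0,0,0,0,-0.1175])

```text
clock: 0.77
ee_pos: [250.3, -599.4, 230.6]
tcp_rot: [-2.46, -1.952, -0.0]
wrist_force: [1.2, -0.9, 0.4]
gripper_width: -0.0
gripper_force: 0.0
```

Emit:
apply_moves(increments=[0,0,0,0,0,0,-0.1175,0,0,0,0,0,0,-0.1175,0,0,0,0,0,0,0])

```text
clock: 1.02
ee_pos: [250.1, -599.5, 230.5]
tcp_rot: [-2.219, -2.222, -0.001]
wrist_force: [-0.5, -0.7, -0.6]
gripper_width: -0.001
gripper_force: 0.0
```

```bash
cat >> h.py <<'E'
def st():
    s=bot.state(); R=Ro.from_rotvec(s['tcp_rot']).as_matrix(); np.set_printoptions(precision=3,suppress=True)
    print('t',s['clock'],'pos',np.array(s['ee_pos']),'\nR',R.round(3).tolist(),'\nq',np.array(s['qpos']),'F',np.array(s['wrist_force']),'w',s['gripper_width'],s['gripper_force']); return s,R
def to(X,Rt=None):
    s,R=st(); print('shift tool',R.T@(np.array(X)-s['ee_pos']), 'turn',Ro.from_matrix(R.T@np.array(Rt)).as_rotvec() if Rt is not None else '')
E
python3 -c "
from h import *
to([518,89,231],[[0,1,0],[1,0,0],[0,0,-1]])"
```

```text
t 1.0167 pos [ 250.11  -599.489  230.543] 
R [[-0.002, 1.0, -0.0], [1.0, 0.002, 0.002], [0.002, -0.0, -1.0]] 
q [ 1.324  0.634 -0.325  1.418  0.21   1.126  0.969] F [-0.456 -0.742 -0.602] w -0.000524043513829067 0.0
shift tool [688.043 269.034   0.514] turn [-0.    -0.002  0.002]
```

Emit:
apply_moves(increments=[0,28.7,11.2,0,0,0,0,0,28.7,11.2,0,0,0,0,0,28.7,11.2,0,0,0,0,0,28.7,11.2,0,0,0,0,0,28.7,11.2,0,0,0,0,0,28.7,11.2,0,0,0,0,0,28.7,11.2,0,0,0,0,0,28.7,11.2,0,0,0,0])

```text
clock: 1.68
ee_pos: [340.3, -368.6, 231.2]
tcp_rot: [-2.225, -2.217, -0.0]
wrist_force: [1.0, 0.6, 0.3]
gripper_width: -0.002
gripper_force: 0.0
```

Emit:
apply_moves(increments=[0,28.7,11.2,0,0,0,0,0,28.7,11.2,0,0,0,0,0,28.7,11.2,0,0,0,0,0,28.7,11.2,0,0,0,0,0,28.7,11.2,0,0,0,0,0,28.7,11.2,0,0,0,0,0,28.7,11.2,0,0,0,0,0,28.7,11.2,0,0,0,0])

```text
clock: 2.35
ee_pos: [430.0, -139.1, 231.3]
tcp_rot: [-2.226, -2.217, -0.0]
wrist_force: [0.3, -0.9, -1.2]
gripper_width: 0.001
gripper_force: 0.0
```

Emit:
apply_moves(increments=[0,28.7,11.2,0,0,0,0,0,28.7,11.2,0,0,0,0,0,28.7,11.2,0,0,0,0,0,28.7,11.2,0,0,0,0,0,28.7,11.2,0,0,0,0,0,28.7,11.2,0,0,0,0,0,28.7,11.2,0,0,0,0,0,0,0,0,0,0,0])

```text
clock: 3.02
ee_pos: [509.5, 68.5, 231.8]
tcp_rot: [-2.212, -2.227, -0.01]
wrist_force: [-1.1, 0.8, 0.2]
gripper_width: -0.003
gripper_force: 0.0
```

```bash
python3 -c "
from h import *
to([518,89,158],[[0,1,0],[1,0,0],[0,0,-1]])"
```

```text
t 3.0167 pos [509.537  68.537 231.764] 
R [[-0.007, 1.0, 0.003], [1.0, 0.007, 0.007], [0.007, 0.003, -1.0]] 
q [ 0.153  0.437 -0.471  1.805  0.231  0.951 -0.407] F [-1.125  0.821  0.246] w -0.0033883130358921105 0.0
shift tool [19.916  8.402 73.92 ] turn [ 0.003 -0.007  0.007]
```

Emit:
apply_moves(increments=[0,10,4.2,20,0,0,0,0,10,4.2,20,0,0,0,0,0,0,17,0,0,0,0,0,0,17,0,0,0,0,0,0,0,0,0,0])

```text
clock: 3.43
ee_pos: [514.1, 79.6, 154.2]
tcp_rot: [-2.221, -2.216, 0.01]
wrist_force: [-0.8, 0.0, -0.1]
gripper_width: -0.002
gripper_force: 0.0
```

```bash
python3 -c "
from h import *
to([518,96,158],[[0,1,0],[1,0,0],[0,0,-1]])"
```

```text
t 3.4333 pos [514.085  79.58  154.158] 
R [[0.002, 1.0, -0.007], [1.0, -0.002, -0.002], [-0.002, -0.007, -1.0]] 
q [ 0.087  0.546 -0.422  1.877  0.303  0.79  -0.5  ] F [-0.804  0.036 -0.106] w -0.002227844027024696 0.0
shift tool [16.422  3.851 -3.897] turn [-0.007  0.002 -0.002]
```

Emit:
apply_moves(increments=[0,6,4,-2,0,0,0,0,6,0,0,0,0,0,0,5,0,0,0,0,0,0,6,-2,0,0,0,0.1,0,6,-2,0,0,0,0.1,0,6,-2,0,0,0,0.1,0,6,-2,0,0,0,0.1,0,6,-2,0,0,0,0.1])

```text
clock: 4.1
ee_pos: [517.3, 128.8, 160.6]
tcp_rot: [2.705, 1.595, 0.003]
wrist_force: [0.1, -1.4, -0.0]
gripper_width: -0.001
gripper_force: 0.6
```

```bash
python3 -c "
from h import *
s,R=st(); print(np.arctan2(R[0,0],R[1,0]))"
```

```text
t 4.1 pos [517.295 128.804 160.596] 
R [[0.484, 0.875, 0.002], [0.875, -0.484, -0.0], [0.001, 0.002, -1.0]] 
q [-0.099  0.532 -0.279  1.846  0.199  0.788 -0.988] F [ 0.145 -1.367 -0.005] w -0.0008856854173589759 0.5888223834335804
0.505339027767334
```

Emit:
apply_moves(increments=[0,6,-2,0,0,0,0.1,0,6,-2,0,0,0,0.1,0,6,-2,0,0,0,0.1,0,6,-2,0,0,0,0.1,0,6,-2,0,0,0,0.1,0,6,-2,0,0,0,0.1,0,6,-2,0,0,0,0.1,0,6,-2,0,0,0,0.1])

```text
clock: 4.77
ee_pos: [541.5, 171.8, 160.4]
tcp_rot: [-3.113, -0.417, -0.001]
wrist_force: [-1.5, -1.2, 1.3]
gripper_width: 0.002
gripper_force: 0.5
```

Emit:
apply_moves(increments=[0,6,-2,0,0,0,0.1,0,6,-2,0,0,0,0.1,0,4,-1,0,0,0,0.07,0,2,0,0,0,0,0])

```text
clock: 5.1
ee_pos: [558.4, 180.7, 160.3]
tcp_rot: [-3.14, -0.002, -0.001]
wrist_force: [-0.7, 2.0, 0.9]
gripper_width: -0.002
gripper_force: 0.5
```

```bash
python3 -c "
from h import *
s,R=st(); print(np.arctan2(R[0,0],R[1,0]))"
```

```text
t 5.1 pos [558.414 180.696 160.302] 
R [[1.0, 0.001, 0.001], [0.001, -1.0, 0.002], [0.001, -0.002, -1.0]] 
q [-0.368  0.592  0.03   1.702 -0.024  0.847 -1.897] F [-0.699  1.953  0.936] w -0.0017468883190256146 0.5126041274343152
1.5696234388035872
```

Press a little further in small steps until the force shows the stop.

Emit:
apply_moves(increments=[0,1.5,0,0,0,0,0,0,1.5,0,0,0,0,0,0,0,0,0,0,0,0])

```text
clock: 5.35
ee_pos: [559.2, 180.4, 159.8]
tcp_rot: [-3.14, -0.006, 0.007]
wrist_force: [-4.9, 1.6, 3.9]
gripper_width: 0.004
gripper_force: 2.6
```

Emit:
apply_moves(increments=[0,1.5,0,0,0,0,0,0,1.5,0,0,0,0,0,0,0,0,0,0,0,0])

```text
clock: 5.6
ee_pos: [559.2, 180.4, 159.7]
tcp_rot: [-3.14, -0.006, 0.017]
wrist_force: [-10.5, 0.7, 7.4]
gripper_width: 0.001
gripper_force: 5.2
```

Emit:
apply_moves(increments=[0,-15,0,0,0,0,0,0,-24,0,0,0,0,0,0,-24,0,-25,0,0,0,0,0,28,-25,0,0,0,60,0,28,-25,0,0,0,60,0,28,0,0,0,0,60,0,28,0,0,0,0,60,0,28,0,0,0,0])

```text
clock: 6.27
ee_pos: [502.1, 37.3, 235.7]
tcp_rot: [-3.141, -0.003, -0.006]
wrist_force: [0.1, -0.1, -0.6]
gripper_width: 0.567
gripper_force: 0.0
```

Emit:
apply_moves(increments=[60,0,28,0,0,0,0,60,0,28,0,0,0,0,60,0,28,0,0,0,0,60,0,0,0,0.105,0,0,60,0,0,0,0.105,0,0,60,0,0,0,0.105,0,0,60,0,0,0,0.105,0,0,60,0,0,0,0.105,0,0])

```text
clock: 6.93
ee_pos: [502.4, -46.5, 235.6]
tcp_rot: [-2.613, -0.002, -0.007]
wrist_force: [-0.3, -0.6, -1.1]
gripper_width: 0.705
gripper_force: 0.0
```

```bash
cat >> h.py <<'E'
def lean(deg): return (Ro.from_euler('x',deg,degrees=True)*Ro.from_matrix(np.diag([1.,-1,-1]))).as_matrix()
E
python3 - <<'E'
from h import *
A=np.array([496,-13.7,120]); L=lean(30)
to(A-60*L[:,2],L); print(L[:,2])
c=grab('top'); cv2.imwrite('pics/top1.png',cv2.cvtColor(cv2.resize(c['frame'][150:270,190:340],None,fx=5,fy=5,interpolation=cv2.INTER_CUBIC),cv2.COLOR_RGB2BGR))
E
```

```text
t 6.9333 pos [502.449 -46.475 235.608] 
R [[1.0, 0.003, 0.004], [0.0, -0.864, 0.504], [0.005, -0.504, -0.864]] 
q [ 0.42   0.488 -0.119  1.791 -0.508  1.092 -0.969] F [-0.303 -0.586 -1.11 ] w 0.7053548137743122 0.0
shift tool [-6.771 29.66  56.344] turn [-0.005 -0.004  0.003]
[ 0.     0.5   -0.866]
```

View pics/top1.png

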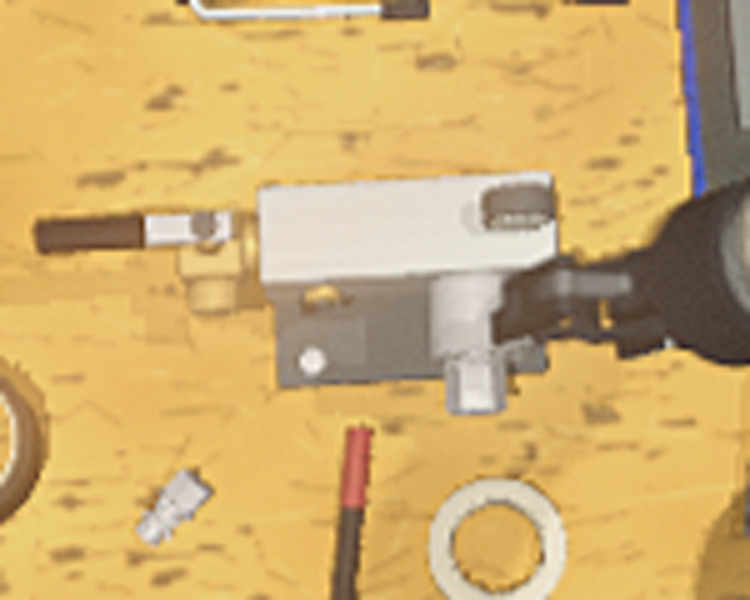

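The lever now points left, fully shut. The head is at crop (477,385), free to approach.

Emit:
apply_moves(increments=[60,-3.4,15,10,0,0,0,60,-3.4,14.7,18,0,0,0,60,0,0,28,0,0,0,60,0,0,26,0,0,0,60,0,0,26,0,0,0,60,0,0,26,0,0,0,60,0,0,0,0,0,0])

```text
clock: 7.57
ee_pos: [492.1, -0.1, 101.2]
tcp_rot: [-2.614, -0.007, 0.01]
wrist_force: [-0.7, 0.9, 0.5]
gripper_width: 0.7
gripper_force: 0.0
```

Run:
```python
from h import *
A=np.array([496,-13.7,120]); L=lean(30)
to(A+17*L[:,2],L)
```

```text
t 7.5667 pos [492.058  -0.083 101.168] 
R [[1.0, 0.003, -0.009], [0.007, -0.864, 0.503], [-0.006, -0.503, -0.864]] 
q [ 0.38   0.665 -0.183  1.971 -0.606  0.748 -0.839] F [-0.678  0.932  0.523] w 0.7003051091110395 0.0
shift tool [ 3.881  2.366 -6.161] turn [-0.004  0.009  0.003]
```

Emit:
apply_moves(increments=[60,2,1,-3,0,0,0,60,0,0,0,0,0,0,60,0,0,0,0,0,0])

```text
clock: 7.82
ee_pos: [498.4, -7.8, 107.0]
tcp_rot: [-2.619, -0.0, -0.006]
wrist_force: [0.1, 0.0, 0.3]
gripper_width: 0.703
gripper_force: 0.0
```

Run:
```python
from h import *
A=np.array([496,-13.7,120]); L=lean(30)
to(A+17*L[:,2],L)
```

```text
t 7.8167 pos [498.436  -7.84  107.046] 
R [[1.0, 0.001, 0.004], [-0.001, -0.867, 0.499], [0.004, -0.499, -0.867]] 
q [ 0.385  0.657 -0.174  1.955 -0.602  0.761 -0.843] F [0.099 0.031 0.318] w 0.7032381780253585 0.0
shift tool [-2.446 -1.41   2.84 ] turn [ 0.001 -0.004  0.001]
```

Emit:
apply_moves(increments=[60,-2.5,-1.4,3,0,0,0,60,0,0,0,0,0,0,60,0,0,0,0,0,0,60,0,0,0,0,0,0])

```text
clock: 8.15
ee_pos: [494.3, -3.6, 104.0]
tcp_rot: [-2.617, -0.001, -0.001]
wrist_force: [-0.7, 0.1, 0.0]
gripper_width: 0.705
gripper_force: 0.0
```

Emit:
apply_moves(increments=[24,0,0,0,0,0,0,24,0,0,0,0,0,0,24,0,0,0,0,0,0,24,0,0,0,0,0,0,24,0,0,0,0,0,0,20,0,0,0,0,0,0])

```text
clock: 8.65
ee_pos: [494.3, -3.6, 103.8]
tcp_rot: [-2.617, -0.001, -0.0]
wrist_force: [0.4, -1.0, 0.3]
gripper_width: 0.302
gripper_force: 58.7
```

Run:
```python
from h import *
A=np.array([496,-13.7,120]); L=lean(30)
to(A+17*L[:,2],L)
```

```text
t 8.65 pos [494.317  -3.551 103.755] 
R [[1.0, 0.001, -0.0], [0.001, -0.865, 0.501], [0.0, -0.501, -0.865]] 
q [ 0.384  0.66  -0.179  1.968 -0.608  0.75  -0.838] F [ 0.402 -0.987  0.305] w 0.30168444976095177 58.73935523559339
shift tool [ 1.682  0.665 -2.144] turn [-0.001  0.     0.001]
```

Emit:
apply_moves(increments=[20,-0.33,1.67,-0.07,-0.0875,0,0,20,-0.33,1.67,-0.07,-0.0875,0,0,20,-0.33,1.67,-0.07,-0.0875,0,0,20,-0.33,1.67,-0.07,-0.0875,0,0])

```text
clock: 8.98
ee_pos: [492.9, -9.9, 101.6]
tcp_rot: [-2.97, -0.0, -0.001]
wrist_force: [-0.3, -1.0, -1.9]
gripper_width: 0.305
gripper_force: 59.0
```

Run:
```python
from h import *
s,R=st(); print('axis pt',s['ee_pos']-19.1*R[:,2], s['ft_torque'])
```

```text
t 8.9833 pos [492.858  -9.874 101.592] 
R [[1.0, 0.0, 0.001], [0.0, -0.985, 0.171], [0.001, -0.171, -0.985]] 
q [ 0.033  0.573  0.071  2.009 -0.372  0.609 -1.166] F [-0.26  -0.991 -1.932] w 0.3054306287975744 59.04859417118132
axis pt [492.847 -13.137 120.411] [-0.25   0.099  0.059]
```

Turning freely with small forces; finish the stroke.

Emit:
apply_moves(increments=[20,-0.33,1.67,-0.07,-0.0875,0,0,20,-0.33,1.67,-0.07,-0.0875,0,0,20,-0.33,1.67,-0.07,-0.0875,0,0,20,-0.33,1.67,-0.07,-0.0875,0,0,20,-0.33,1.67,-0.07,-0.0875,0,0,20,-0.33,1.67,-0.07,-0.0875,0,0,20,-0.33,1.67,-0.07,-0.0875,0,0,20,-0.33,1.67,-0.07,-0.0875,0,0])

```text
clock: 9.65
ee_pos: [490.5, -21.9, 104.1]
tcp_rot: [2.613, 0.002, 0.002]
wrist_force: [0.2, -0.9, -2.5]
gripper_width: 0.302
gripper_force: 59.1
```

Emit:
apply_moves(increments=[20,0,0,0,0,0,0,20,0,0,0,0,0,0])

```text
clock: 9.82
ee_pos: [489.7, -21.4, 102.9]
tcp_rot: [2.615, 0.005, -0.002]
wrist_force: [-0.7, 0.4, 0.1]
gripper_width: 0.305
gripper_force: 60.2
```

Run:
```python
from h import *
s,R=st(); print('axis pt',s['ee_pos']-19.1*R[:,2], s['ft_torque'])
```

```text
t 9.8167 pos [489.702 -21.446 102.91 ] 
R [[1.0, 0.004, -0.0], [0.003, -0.864, -0.503], [-0.002, 0.503, -0.864]] 
q [-0.755  0.76   0.714  2.018  0.089  0.6   -1.814] F [-0.664  0.366  0.088] w 0.30492468666459327 60.168882517609745
axis pt [489.708 -11.844 119.421] [ 0.701  0.171 -0.073]
```

Emit:
apply_moves(increments=[60,0,0,0,0,0,0,60,0,0,0,0,0,0,60,0,0,0,0,0,0,60,0,0,0,0,0,0,60,0,-1.67,-0.07,0.0875,0,0,60,0,-1.67,-0.07,0.0875,0,0,60,0,-1.67,-0.07,0.0875,0,0,60,0,-1.67,-0.07,0.0875,0,0])

```text
clock: 10.48
ee_pos: [490.8, -16.2, 102.3]
tcp_rot: [2.971, 0.001, 0.004]
wrist_force: [-0.2, -0.7, -0.9]
gripper_width: 0.704
gripper_force: 0.0
```

Emit:
apply_moves(increments=[60,0,-1.67,-0.07,0.0875,0,0,60,0,-1.67,-0.07,0.0875,0,0,60,0,-1.67,-0.07,0.0875,0,0,60,0,-1.67,-0.07,0.0875,0,0,60,0,-1.67,-0.07,0.0875,0,0,60,0,-1.67,-0.07,0.0875,0,0,60,0,-1.67,-0.07,0.0875,0,0,60,0,-1.67,-0.07,0.0875,0,0])

```text
clock: 11.15
ee_pos: [490.9, -4.8, 104.7]
tcp_rot: [-2.613, 0.001, -0.005]
wrist_force: [-0.3, -0.5, -0.2]
gripper_width: 0.705
gripper_force: 0.0
```

Emit:
apply_moves(increments=[60,0,0,0,0,0,0,60,0,0,0,0,0,0,60,0,0,0,0,0,0])

```text
clock: 11.4
ee_pos: [490.2, -2.7, 104.0]
tcp_rot: [-2.617, -0.002, 0.0]
wrist_force: [-0.2, 0.1, 0.2]
gripper_width: 0.702
gripper_force: 0.0
```

Run:
```python
from h import *
A=np.array([491.5,-13,120]); L=lean(30)
to(A+19*L[:,2],L)
c=grab('top'); cv2.imwrite('pics/top2.png',cv2.cvtColor(cv2.resize(c['frame'][190:260,240:340],None,fx=7,fy=7,interpolation=cv2.INTER_CUBIC),cv2.COLOR_RGB2BGR))
```

```text
t 11.4 pos [490.176  -2.741 104.047] 
R [[1.0, 0.002, -0.001], [0.002, -0.866, 0.5], [0.0, -0.5, -0.866]] 
q [ 0.405  0.657 -0.21   1.978 -0.588  0.735 -0.856] F [-0.166  0.055  0.158] w 0.7022277605165388 0.0
shift tool [1.323 0.911 0.053] turn [-0.001  0.001  0.002]
```

View pics/top2.png

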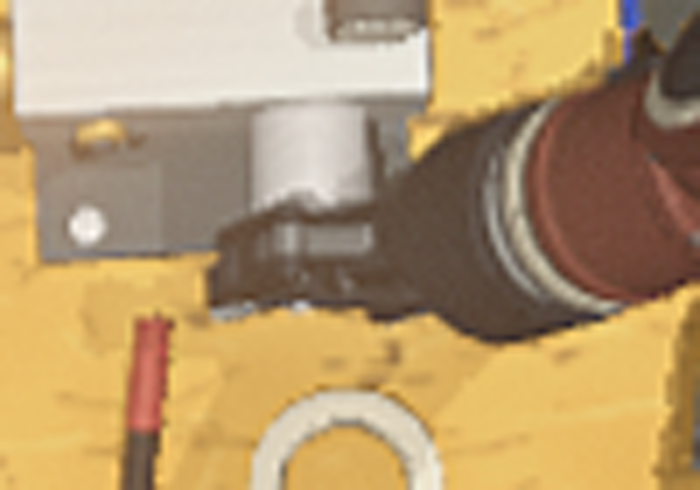

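The fingers hide the head (crop (300,240)); the neck is unobstructed. I'll correct by about 1 mm and take the second stroke.

Emit:
apply_moves(increments=[60,1.5,1,0,0,0,0,60,0,0,0,0,0,0,24,0,0,0,0,0,0,24,0,0,0,0,0,0,24,0,0,0,0,0,0,24,0,0,0,0,0,0,20,0,0,0,0,0,0,20,0,0,0,0,0,0])

```text
clock: 12.12
ee_pos: [491.7, -4.1, 103.3]
tcp_rot: [-2.616, -0.001, 0.0]
wrist_force: [-0.5, -0.5, 1.0]
gripper_width: 0.303
gripper_force: 58.9
```

Emit:
apply_moves(increments=[20,-0.33,1.67,-0.07,-0.0875,0,0,20,-0.33,1.67,-0.07,-0.0875,0,0,20,-0.33,1.67,-0.07,-0.0875,0,0,20,-0.33,1.67,-0.07,-0.0875,0,0,20,-0.33,1.67,-0.07,-0.0875,0,0,20,-0.33,1.67,-0.07,-0.0875,0,0])

```text
clock: 12.62
ee_pos: [489.9, -13.8, 100.9]
tcp_rot: [3.138, 0.001, 0.002]
wrist_force: [-0.1, 0.0, -3.3]
gripper_width: 0.302
gripper_force: 59.4
```

Emit:
apply_moves(increments=[20,-0.33,1.67,-0.07,-0.0875,0,0,20,-0.33,1.67,-0.07,-0.0875,0,0,20,-0.33,1.67,-0.07,-0.0875,0,0,20,-0.33,1.67,-0.07,-0.0875,0,0,20,-0.33,1.67,-0.07,-0.0875,0,0,20,-0.33,1.67,-0.07,-0.0875,0,0,20,0,0,0,0,0,0,20,0,0,0,0,0,0])

```text
clock: 13.28
ee_pos: [487.2, -22.2, 102.3]
tcp_rot: [2.615, 0.005, -0.002]
wrist_force: [-2.1, 1.6, 0.8]
gripper_width: 0.296
gripper_force: 60.5
```

Run:
```python
from h import *
s,R=st(); print('axis pt',s['ee_pos']-19.1*R[:,2], s['ft_torque'])
```

```text
t 13.2833 pos [487.156 -22.172 102.311] 
R [[1.0, 0.004, -0.001], [0.003, -0.865, -0.502], [-0.002, 0.502, -0.865]] 
q [-0.746  0.753  0.697  2.025  0.112  0.596 -1.838] F [-2.144  1.632  0.768] w 0.2960921450142595 60.52406289847568
axis pt [487.166 -12.577 118.826] [ 0.888  0.355 -0.068]
```

Emit:
apply_moves(increments=[60,0,0,0,0,0,0,60,0,0,0,0,0,0,60,0,0,0,0,0,0,60,0,0,0,0,0,0,60,0,-1.67,-0.07,0.0875,0,0,60,0,-1.67,-0.07,0.0875,0,0,60,0,-1.67,-0.07,0.0875,0,0,60,0,-1.67,-0.07,0.0875,0,0])

```text
clock: 13.95
ee_pos: [488.4, -17.2, 101.7]
tcp_rot: [2.971, 0.001, 0.004]
wrist_force: [-0.8, -0.0, -0.4]
gripper_width: 0.705
gripper_force: 0.0
```

Emit:
apply_moves(increments=[60,0,-1.67,-0.07,0.0875,0,0,60,0,-1.67,-0.07,0.0875,0,0,60,0,-1.67,-0.07,0.0875,0,0,60,0,-1.67,-0.07,0.0875,0,0,60,0,-1.67,-0.07,0.0875,0,0,60,0,-1.67,-0.07,0.0875,0,0,60,0,-1.67,-0.07,0.0875,0,0,60,0,-1.67,-0.07,0.0875,0,0])

```text
clock: 14.62
ee_pos: [488.4, -5.7, 104.1]
tcp_rot: [-2.613, 0.001, -0.005]
wrist_force: [-0.3, -0.4, -0.6]
gripper_width: 0.709
gripper_force: 0.0
```

Emit:
apply_moves(increments=[60,1,0,0,0,0,0,60,0,0,0,0,0,0,60,0,0,0,0,0,0])

```text
clock: 14.87
ee_pos: [488.8, -3.7, 103.5]
tcp_rot: [-2.618, -0.003, -0.0]
wrist_force: [0.6, -0.5, 0.3]
gripper_width: 0.703
gripper_force: 0.0
```

Run:
```python
from h import *
A=np.array([488.5,-13.2,120]); L=lean(30)
to(A+19*L[:,2],L)
```

```text
t 14.8667 pos [488.846  -3.655 103.454] 
R [[1.0, 0.002, -0.0], [0.002, -0.866, 0.5], [0.001, -0.5, -0.866]] 
q [ 0.425  0.66  -0.237  1.981 -0.568  0.725 -0.873] F [ 0.641 -0.527  0.341] w 0.7027136967383327 0.0
shift tool [-0.346 -0.008 -0.101] turn [-0.     0.     0.002]
```

Emit:
apply_moves(increments=[24,0,0,0,0,0,0,24,0,0,0,0,0,0,24,0,0,0,0,0,0,24,0,0,0,0,0,0,20,0,0,0,0,0,0,20,0,0,0,0,0,0])

```text
clock: 15.37
ee_pos: [488.8, -3.6, 103.5]
tcp_rot: [-2.616, -0.003, 0.0]
wrist_force: [-1.9, -0.9, 3.4]
gripper_width: 0.302
gripper_force: 59.0
```

Emit:
apply_moves(increments=[20,-0.33,1.67,-0.07,-0.0875,0,0,20,-0.33,1.67,-0.07,-0.0875,0,0,20,-0.33,1.67,-0.07,-0.0875,0,0,20,-0.33,1.67,-0.07,-0.0875,0,0,20,-0.33,1.67,-0.07,-0.0875,0,0,20,-0.33,1.67,-0.07,-0.0875,0,0])

```text
clock: 15.87
ee_pos: [486.5, -13.2, 100.8]
tcp_rot: [3.139, 0.002, 0.001]
wrist_force: [-0.8, 0.4, -0.9]
gripper_width: 0.306
gripper_force: 59.5
```

Emit:
apply_moves(increments=[20,-0.33,1.67,-0.07,-0.0875,0,0,20,-0.33,1.67,-0.07,-0.0875,0,0,20,-0.33,1.67,-0.07,-0.0875,0,0,20,-0.33,1.67,-0.07,-0.0875,0,0,20,0,0,0,0,0,0,20,0,0,0,0,0,0])

```text
clock: 16.37
ee_pos: [484.4, -18.5, 100.9]
tcp_rot: [2.791, 0.006, -0.003]
wrist_force: [-1.8, 2.0, 2.3]
gripper_width: 0.305
gripper_force: 60.6
```

Emit:
apply_moves(increments=[20,-2,0,0,0,0,0,20,-2,0,0,0,0,0,20,-2,0,0,0,0,0,20,0,0,0,0,0,0])

```text
clock: 16.7
ee_pos: [480.0, -19.9, 101.6]
tcp_rot: [2.794, 0.001, 0.002]
wrist_force: [0.4, 3.7, -1.1]
gripper_width: 0.302
gripper_force: 60.3
```

Run:
```python
from h import *
s,R=st(); print('axis pt',s['ee_pos']-19.1*R[:,2], s['ft_torque'])
```

```text
t 16.7 pos [480.004 -19.859 101.568] 
R [[1.0, 0.001, 0.002], [0.001, -0.94, -0.341], [0.002, 0.341, -0.94]] 
q [-0.576  0.647  0.543  2.056  0.055  0.554 -1.738] F [ 0.38   3.686 -1.142] w 0.30167559850168646 60.26189456926659
axis pt [479.969 -13.351 119.525] [ 0.971 -0.142  0.203]
```

No pull resistance, so the thread has let go. Draw it out.

Emit:
apply_moves(increments=[20,-5,0,0,0,0,0,20,-5,0,0,0,0,0,20,-5,0,0,0,0,0,20,-5,0,0,0,0,0,20,-5,0,0,0,0,0,20,-5,0,0,0,0,0,20,-5,0,0,0,0,0,20,0,0,0,0,0,0])

```text
clock: 17.37
ee_pos: [442.6, -20.7, 101.5]
tcp_rot: [2.791, 0.0, -0.003]
wrist_force: [0.2, 0.2, -1.2]
gripper_width: 0.303
gripper_force: 60.2
```

Run:
```python
from h import *
s,R=st()
c=load('top')
f=lambda x,y:ptz(c,(x+.5)/7-.5+325,(y+.5)/7-.5+195,25)
q=[f(128,105),f(452,142),f(436,464),f(102,432)]
print(np.array(q),np.mean(q,0))
k=grab('side'); cv2.imwrite('pics/side1.png',cv2.cvtColor(cv2.resize(k['frame'][180:300,200:350],None,fx=5,fy=5,interpolation=cv2.INTER_CUBIC),cv2.COLOR_RGB2BGR))
```

```text
t 17.3667 pos [442.6   -20.741 101.519] 
R [[1.0, 0.001, -0.002], [-0.0, -0.939, -0.343], [-0.002, 0.343, -0.939]] 
q [-0.615  0.617  0.565  2.151  0.066  0.502 -1.76 ] F [ 0.239  0.232 -1.191] w 0.30303605586927085 60.220545013435185
[[ 554.371 -179.754   25.   ]
 [ 532.791 -305.375   25.   ]
 [ 407.713 -286.163   25.   ]
 [ 426.941 -158.959   25.   ]] [ 480.454 -232.563   25.   ]
```

View pics/side1.png

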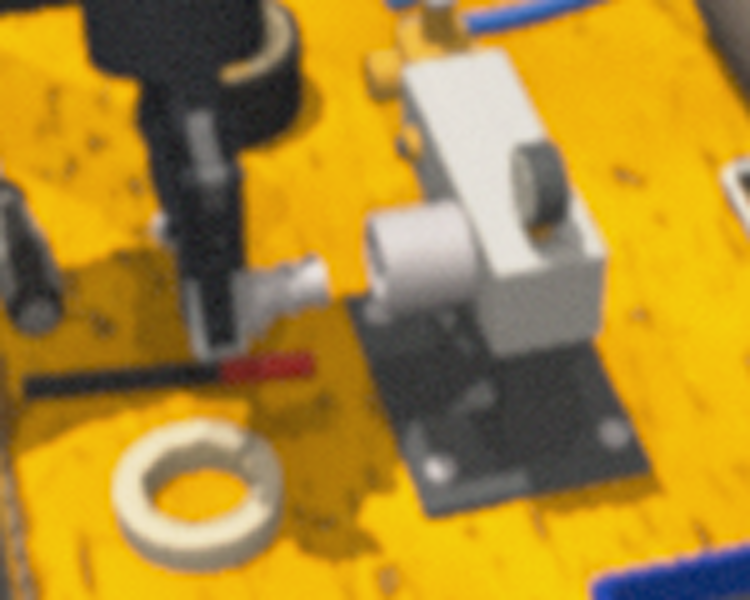

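The plug is out and held (crop (300,285)); the neck is empty. Bystanders are in place. Level the tool and carry the plug to the tray.

Emit:
apply_moves(increments=[20,0,0,0,0.087,0,0,20,0,0,0,0.087,0,0,20,0,0,0,0.087,0,0,20,0,0,0,0.087,0,0,20,2,10,0,0,0,0,20,2,20,0,0,0,0,20,2,20,0,0,0,0,20,2,20,0,0,0,0])

```text
clock: 18.08
ee_pos: [452.8, -91.6, 101.5]
tcp_rot: [3.137, 0.002, -0.001]
wrist_force: [0.2, 0.1, -1.9]
gripper_width: 0.301
gripper_force: 60.4
```

Emit:
apply_moves(increments=[20,2,25,0,0,0,0,20,2,25,0,0,0,0,20,2,25,0,0,0,0,20,2,25,0,0,0,0,20,2,25,0,0,0,0,20,2,15,0,0,0,0,20,0,0,0,0,0,0,20,0,0,0,0,0,0])

```text
clock: 18.75
ee_pos: [464.5, -231.0, 101.5]
tcp_rot: [3.138, -0.0, -0.003]
wrist_force: [-0.6, 0.4, -1.4]
gripper_width: 0.307
gripper_force: 60.3
```

Run:
```python
from h import *
to([463,-232.5,20],lean(0))
c=grab('side'); print([px(c,p) for p in ([463,-232.5,20],[480,-232,3])])
cv2.imwrite('pics/side2.png',cv2.cvtColor(cv2.resize(c['frame'][280:420,210:360],None,fx=4,fy=4,interpolation=cv2.INTER_CUBIC),cv2.COLOR_RGB2BGR))
```

```text
t 18.75 pos [ 464.502 -230.965  101.544] 
R [[1.0, -0.0, -0.002], [-0.0, -1.0, -0.004], [-0.002, 0.004, -1.0]] 
q [ 0.324  0.593  0.139  1.948 -0.129  0.609 -1.026] F [-0.617  0.443 -1.405] w 0.307155867197693 60.34409862194167
shift tool [-1.361  1.24  81.552] turn [ 0.004  0.002 -0.   ]
[[np.float64(277.83594840595174), np.float64(350.08639279904094)], [np.float64(286.27193611290335), np.float64(352.9121451259683)]]
```

View pics/side2.png

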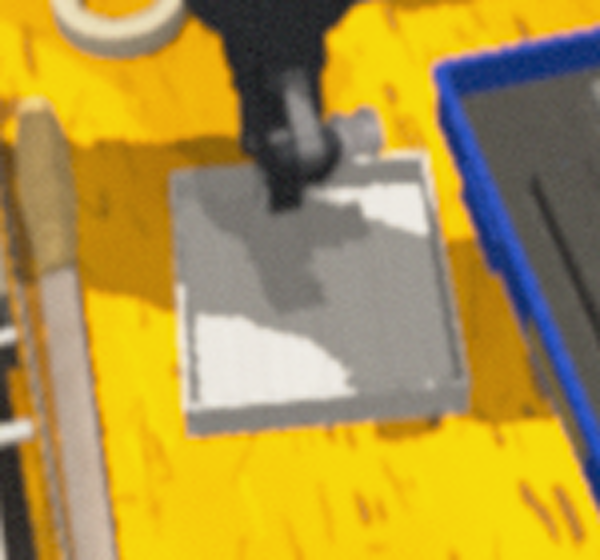

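The plug hangs over the tray, with the projected target at the tray's middle (crop ~(304,292)). Lower it.

Emit:
apply_moves(increments=[20,0,0,15,0,0,0,20,0,0,20,0,0,0,20,0,0,20,0,0,0,20,0,0,15,0,0,0,20,0,0,10,0,0,0,20,0,0,5,0,0,0,20,0,0,3,0,0,0,20,0,0,0,0,0,0])

```text
clock: 19.47
ee_pos: [464.8, -230.0, 13.9]
tcp_rot: [3.14, 0.003, -0.001]
wrist_force: [0.1, -0.2, -1.5]
gripper_width: 0.301
gripper_force: 60.4
```

Emit:
apply_moves(increments=[20,0,0,2,0,0,0,20,0,0,2,0,0,0,20,0,0,0,0,0,0])

```text
clock: 19.72
ee_pos: [464.9, -230.7, 10.3]
tcp_rot: [3.139, 0.001, 0.001]
wrist_force: [-0.7, -0.1, -1.3]
gripper_width: 0.301
gripper_force: 60.4
```

Emit:
apply_moves(increments=[20,0,0,1,0,0,0,20,0,0,1,0,0,0,20,0,0,0,0,0,0])

```text
clock: 19.97
ee_pos: [464.7, -230.6, 8.0]
tcp_rot: [3.14, 0.001, 0.0]
wrist_force: [-0.2, 0.0, -0.9]
gripper_width: 0.298
gripper_force: 60.4
```

Emit:
apply_moves(increments=[20,0,0,1,0,0,0,20,0,0,1,0,0,0,20,0,0,0,0,0,0])

```text
clock: 20.22
ee_pos: [464.6, -230.6, 5.8]
tcp_rot: [3.14, 0.001, -0.0]
wrist_force: [-0.8, 0.5, -0.5]
gripper_width: 0.3
gripper_force: 60.4
```

Emit:
apply_moves(increments=[20,0,0,1,0,0,0,20,0,0,1,0,0,0,20,0,0,0,0,0,0])

```text
clock: 20.47
ee_pos: [464.8, -230.7, 4.1]
tcp_rot: [3.14, 0.001, 0.0]
wrist_force: [-0.4, -0.0, 0.5]
gripper_width: 0.302
gripper_force: 60.7
```

Emit:
apply_moves(increments=[20,0,0,1,0,0,0,20,0,0,0,0,0,0])

```text
clock: 20.63
ee_pos: [464.8, -230.7, 3.8]
tcp_rot: [3.14, 0.001, 0.001]
wrist_force: [-1.0, 0.7, 6.0]
gripper_width: 0.3
gripper_force: 61.4
```

Contact. Open gently in place, then lift away.

Emit:
apply_moves(increments=[28,0,0,0,0,0,0,30,0,0,0,0,0,0,34,0,0,0,0,0,0,40,0,0,0,0,0,0,46,0,0,0,0,0,0,50,0,0,0,0,0,0,50,0,0,-3,0,0,0,50,0,0,-5,0,0,0])

```text
clock: 21.3
ee_pos: [464.3, -230.4, 10.9]
tcp_rot: [3.14, 0.001, -0.002]
wrist_force: [0.8, -0.1, -0.3]
gripper_width: 0.587
gripper_force: 0.0
```

Emit:
apply_moves(increments=[50,0,0,-10,0,0,0,50,0,0,-20,0,0,0,50,0,0,-30,0,0,0,50,0,0,-30,0,0,0,50,0,0,-30,0,0,0,50,-10,25,-10,0,0,0,50,-10,25,0,0,0,0,50,0,0,0,0,0,0])

```text
clock: 21.97
ee_pos: [442.3, -287.2, 143.8]
tcp_rot: [3.132, -0.012, 0.003]
wrist_force: [-1.2, -0.4, -0.7]
gripper_width: 0.588
gripper_force: 0.0
```

Emit:
apply_moves(increments=[50,0,30,-10,0,0,0,50,0,30,0,0,0,0,50,0,30,0,0,0,0,50,0,30,0,0,0,0,50,0,0,0,0,0,0,50,0,0,0,0,0,0])

```text
clock: 22.47
ee_pos: [443.5, -402.5, 151.8]
tcp_rot: [3.138, -0.006, -0.001]
wrist_force: [-0.5, -0.1, -0.4]
gripper_width: 0.59
gripper_force: 0.0
```

Run:
```python
from h import *
st()
c=grab('top'); cv2.imwrite('pics/top3.png',cv2.cvtColor(cv2.resize(c['frame'][100:310,130:470],None,fx=2.3,fy=2.3,interpolation=cv2.INTER_CUBIC),cv2.COLOR_RGB2BGR))
```

```text
t 22.4667 pos [ 443.478 -402.472  151.805] 
R [[1.0, -0.004, -0.0], [-0.004, -1.0, -0.003], [-0.0, 0.003, -1.0]] 
q [ 0.608  0.622  0.147  1.679 -0.111  0.847 -0.773] F [-0.485 -0.065 -0.384] w 0.5898692465909349 0.0
```

View pics/top3.png

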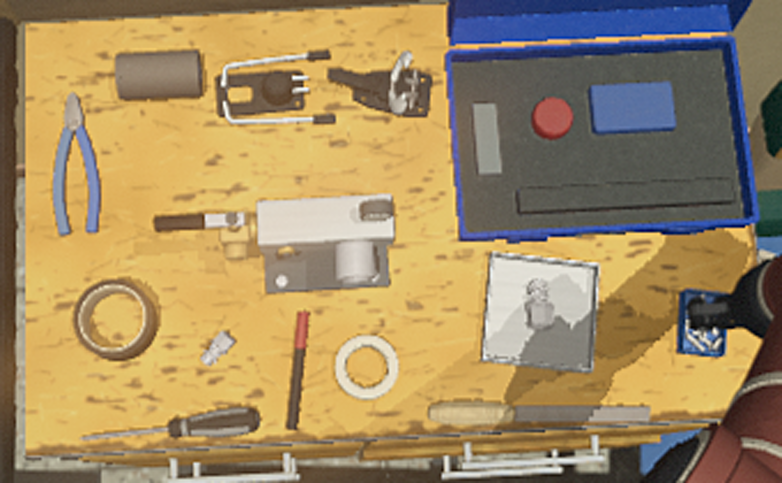

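The plug lies in the tray (540,303), the lever is shut (190,222), the bystanders are unmoved and the robot is clear.

```bash
python3 -c "
from h import *
print(hand_in())"
```

```text
the job is handed in; nothing more can be done
None
```

I swung the valve lever shut to its stop, unscrewed the big plug and drew it out, then set it down in the aluminium parts tray; the other loose things were left where they lay, and I handed the job in at about 22.5 s on the robot's clock.

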